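# Open the mould press and take the stack apart for drying

## Robot

A 6-joint arm with a two-finger parallel gripper is mounted at the origin on the work surface. World frame = base frame: x ahead of the robot, y to its left, z up, the work surface at z = 0. Lengths are in m, angles in rad, forces in N, time in s.
With the tool pointing down it reaches from about 0.375 to 0.9 m from the base axis. Payload 3.1 kg.
Tool frame: the origin (TCP) lies at the centre of the arm's flange, where the gripper is bolted on; the fingertips stand robot.tip_extent ahead of it and the grasp point (between the pads) lies 164 mm ahead of it (robot.tip_extent is the distance from the TCP to the fingertips, in m); z points along the fingers, y is the line along which they close (so a half turn about z gives the same grasp; the last joint's range is limited). The gripper opens to 87 mm and grips with 3 to 60 N. Pads are 19 mm wide; open, the fingers measure 117 mm over their backs; the gripper's body (75 mm by 190 mm) begins 51 mm behind the grasp point.
Start: joints at [1.097, 0.527, 1.433, -0, 1.181, -0.178], TCP at [0.182, 0.598, 0.405] pointing down, gripper open.
Joint ranges: [-3.08, 3.08], [-0.75, 2.2], [0.22, 2.44], [-1.43, 4.57], [0, 2.65], [-2.85, 2.85]. Speed limits (rad/s): [2.79, 2.79, 3.14, 3.14, 3.14, 3.14].

## Interface

Orientations are given as a unit quaternion [x, y, z, w].
In Python, from rig import get_obs, camera, hand_in, cut_out, robot gives the robot as it stands.
- The arm moves only by the tool step_arm, never from a script. Its argument "rows" is a list of rows, each a list of 6 numbers: the shift along the world's x, y, z in m, then the turn, a rotation vector about the world's x, y, z in degrees. A call has 1 to 12 rows; each row shifts and turns the commanded pose from where the row before left it; what a row does not reach is not made up. A row lasts 1/8 s, in which the tool goes at most 62.5 mm and 10.7 degrees, less where a joint would pass 70% of its speed; a pose out of reach is approached as far as the arm can. A call is refused whole if a number of a shift passes 0.0625 or a number of a turn 10.7, either way. A call with a gripper value outside its range is refused whole. "jaw" is the finger opening in m, from 0 to 0.087, set as the call begins (left out, the last holds). The fingers move at their own pace and stop on an object; "squeeze" is the grip in N (left out, the last holds). Time passes only in rows, so rows that do not move let the fingers close. It gives the time, the measured TCP pose, the force, the opening and the grip force at its end, in the units of the state.
- get_obs(): the state, without advancing time (a new reading comes with each control period).
- camera(name): name is "side" or "top" or "wrist"; returns a dict with "pixels" (420x560x3 uint8, blue, green, red), "depth" (420x560 float32, m along the optical axis (not along the pixel's ray), 0 where there is no reading), "fov_y" (degrees; the focal length in pixels is half the picture's height over the tangent of half this angle, whatever the lens; pixels are square), "cx", "cy" (the principal point, pixels), "k1" (the pictures are not rectified: a ray, as slopes to the right and down, at radius r is drawn at 1 + k1 r^2 times it, then the intrinsics apply), "extrinsics" (4x4, takes a point from camera to world coordinates); the wrist camera has in their place "mount" (4x4, takes a point from camera to tool coordinates, whose origin is the TCP and whose axes are the flange's). Camera axes: x right, y up, looking along -z (the intrinsics and any distortion apply to the point x, -y, -z); pixel columns grow to the right and rows downward; lengths in m; the calibration is good to about 2 mm. A picture is of the moment at which its call begins: read the wrist's pose just before it.
- hand_in(): hands the job in; it is judged then, once.
Trained networks look in the newest picture that a camera, given by its name, has taken for a name from the list of things; names that differ only in an ending like _2 or _b are one class to them, and where a whole thing is asked for, a point or a joint stands for the part that bears it (a point fixed in the world has none). Each returns a list of dicts, best first, with "confidence" (0 to 1); they miss things now and then, are a little off and sometimes report something else, mostly with a low value. They report only what shows in the picture. A call takes as long as a camera call. They do not tell look-alikes from the thing itself.
- cut_out(label, camera): "region" (420x560 bool, what is visible of it) and "extent" ([centre column, centre row, width, height] in pixels, round what is visible of it).
The state is a dict: "time": time; "q": joint angles; "joint_velocities": joint speeds; "joint_torque": joint torques, N m; "position": TCP position; "tool_rot": TCP orientation; "ft_force": force on the tool from outside, world axes, zero at the start; "moment": the same for the moment, N m; "grip_width": finger opening in m; "grip_force": force on a finger pad.
Only numpy, scipy, OpenCV 4.12 (cv2) and the standard library are available. Lean on these libraries where they do the work, as an engineer would, in place of code of your own. Each camera call takes 0.05 s, during which the arm holds its last target. There are 200 camera calls.

## Task

Swing the lid of the green mould press up and over past vertical so that it stays open. Then take the stack apart from the top, one piece at a time: first set the white plaster cap in the middle of the white tile, next the terracotta ring in the middle of the cork bat, and last the blue base mould in the middle of the blue bat. Keep each piece upright and set it down rather than let it fall, leave the lid open, and leave the glaze jar and the yellow scraper where they are.

Things in the scene. Friction and masses are not known exactly. Their poses are not given: they have to be found in the camera images.
- press: green clamshell mould press, fixed. Bed 200 x 130 x 15 mm; origin: centre of its underside; x points from the lever side to the hinge side, z up. The stack stands on the bed within 10 mm of the origin. Two dark hinge posts 16 mm wide at x = +90, y = +-50 mm reach 112 mm up; else the bed is clear. Lid hinge axis: along y at x = +90, z = 102 mm
- lid (a joint): angle of the 250 g aluminium frame lid, rad: 0 closed, level over the stack; 1.57 vertical; 2.2 stop. It swings freely and falls shut below vertical, open past it. Frame 84 mm wide; its middle bar passes 2 mm over the stack. Lever: black ball, 26 mm across, past the frame's free end; its centre at angle a, in the press frame: x = 90 - 190 cos a, y = 0, z = 102 + 190 sin a (mm)
- cap_mould: white plaster cap, upright disc 40 mm across, 26 mm high, with a small dark pour mark on top; on top of the stack. Origin: centre of its underside; z up. About 50 g
- clay_ring: cast terracotta ring, 54 mm outside, 26 mm hole, 24 mm high; middle of the stack. Origin: centre of its underside; z up. About 60 g
- base_mould: blue-tinted plaster base mould, disc 66 mm across, 26 mm high; bottom of the stack, loose on the press bed. Origin: centre of its underside; z up. About 120 g. The three pieces only rest on one another
- white_bat: white glazed square tile, 90 x 90 mm, 12 mm thick, fixed to the bench, top face free and flat. Origin: centre of its underside (its top is 12 mm above); z up
- cork_bat: round cork bat, 92 mm across, 12 mm thick, fixed to the bench, top face free and flat. Origin: centre of its underside (its top is 12 mm above); z up
- blue_bat: blue square plastic bat, 90 x 90 mm, 12 mm thick, fixed to the bench, top face free and flat. Origin: centre of its underside (its top is 12 mm above); z up
- glaze_jar: bystander: white glaze jar, 56 mm across, 85 mm high. Origin: centre of its underside. Loose
- scraper: bystander: yellow plastic scraper lying flat, 85 x 50 x 12 mm. Origin: centre of its underside. Loose
Things that resemble listed ones, but are neither listed nor needed, are in the scene too. What is shaped like the cap_mould but purple is not meant.

How it is judged:
On the way, in this order (a step that is already met when the one before it is completed fails the run):
1. the lid stands open past vertical (over 1.65 rad) (value of joint lid above 1.65 rad), for 0.2 s.
2. the white cap stands released on its bat, with the lid open (horizontal distance between cap_mould and white_bat below 0.014 m and z of cap_mould in the frame of white_bat between 0.009 and 0.016 m and angle between cap_mould's own z axis and vertical below 0.1 rad and linear speed of cap_mould below 0.03 m/s and contact force between the fingers and cap_mould below 0.2 N and value of joint lid above 1.65 rad), for 0.2 s.
3. the clay ring stands released on its bat, with the lid open (horizontal distance between clay_ring and cork_bat below 0.014 m and z of clay_ring in the frame of cork_bat between 0.009 and 0.016 m and angle between clay_ring's own z axis and vertical below 0.1 rad and linear speed of clay_ring below 0.03 m/s and contact force between the fingers and clay_ring below 0.2 N and value of joint lid above 1.65 rad), for 0.2 s.
4. the blue base stands released on its bat, with the lid open (horizontal distance between base_mould and blue_bat below 0.014 m and z of base_mould in the frame of blue_bat between 0.009 and 0.016 m and angle between base_mould's own z axis and vertical below 0.1 rad and linear speed of base_mould below 0.03 m/s and contact force between the fingers and base_mould below 0.2 N and value of joint lid above 1.65 rad), for 0.2 s.
At the end, for the whole second after the job is handed in: The lid stays open (over 1.65 rad); the white cap stands on the white tile, the terracotta ring on the cork bat and the blue base on the blue bat, each within 14 mm of the bat's centre, flat on it, upright, released and at rest (all of step 4 and horizontal distance between cap_mould and white_bat below 0.014 m and z of cap_mould in the frame of white_bat between 0.009 and 0.016 m and angle between each of cap_mould, clay_ring's own z axis and vertical below 0.1 rad and linear speed of each of cap_mould, clay_ring below 0.03 m/s and contact force between the fingers and cap_mould below 0.2 N and horizontal distance between clay_ring and cork_bat below 0.014 m and z of clay_ring in the frame of cork_bat between 0.009 and 0.016 m and contact force between the fingers and clay_ring below 0.2 N); the robot touches nothing.
It fails at once if a piece of the stack is tipped over (more than 0.6 rad) (angle between any of cap_mould, clay_ring, base_mould's own z axis and vertical above 0.6 rad).
It fails at once if a piece is let fall (over 0.6 m/s while no finger touches it: a fall of about 2 cm) ((contact force between the fingers and cap_mould below 0.001 N and linear speed of cap_mould above 0.6 m/s) or (contact force between the fingers and clay_ring below 0.001 N and linear speed of clay_ring above 0.6 m/s) or (contact force between the fingers and base_mould below 0.001 N and linear speed of base_mould above 0.6 m/s)).
It fails at once if the glaze jar is pushed away by more than 3 cm (distance of glaze_jar from where it was at the start of the episode above 0.03 m).
It fails at once if the yellow scraper is pushed away by more than 3 cm (distance of scraper from where it was at the start of the episode above 0.03 m).
It also fails if it takes over 120 s, if anything falls off the work surface, if the arm or the gripper's body presses on something with over 40 N, if the wrist force passes 120 N, or if a joint passes its speed limit or range.

## Working session

There is one attempt and no reset: what is moved stays moved. The work goes in short steps, Python scripts to look and compute and a tool call to move; the robot and the scene stay as the last step left them, time stands still between calls to the robot, and variables do not carry over. Pictures are saved under pics/ and viewed, at most 14 in all, crops included, and the job is handed in when it is done.

Besides the shell and the picture viewer there is one more tool, called after ">>>" as a command line: name --pt "numbers of a row" for each row, then --argument value for the rest. step_arm: Moves the arm, as the interface text tells. Its arguments: {"type":"object","properties":{"rows":{"type":"array"},"jaw":{"type":"number"},"squeeze":{"type":"number"}},"required":["rows"]}

```bash
mkdir -p pics; cat > h.py <<'E'
import numpy as np, cv2
from rig import get_obs, camera, hand_in, cut_out, robot
from scipy.spatial.transform import Rotation as R
def shot(n):
    o=get_obs(); c=camera(n); 
    if 'extrinsics' in c: c['T']=np.array(c['extrinsics'])
    else:
        W=np.eye(4); W[:3,:3]=R.from_quat(o['tool_rot']).as_matrix(); W[:3,3]=o['position']; c['T']=W@np.array(c['mount'])
    return c
def cloud(c):
    h,w=c['depth'].shape; f=h/2/np.tan(np.radians(c['fov_y'])/2)
    K=np.array([[f,0,c['cx']],[0,f,c['cy']],[0,0,1]],float)
    u,v=np.meshgrid(np.arange(w),np.arange(h))
    p=cv2.undistortPoints(np.stack([u,v],-1).reshape(-1,1,2).astype(np.float64),K,np.array([c['k1'],0,0,0.])).reshape(h,w,2)
    d=c['depth']; P=np.stack([p[...,0]*d,-p[...,1]*d,-d],-1)
    P=P@c['T'][:3,:3].T+c['T'][:3,3]; P[d<=0]=np.nan
    return P
E
python3 - <<'E'
from h import *
print(robot.tip_extent,get_obs())
for n in ['side','top']:
    c=shot(n); cv2.imwrite(f'pics/{n}0.png',c['pixels']); P=cloud(c); np.save(f'{n}0.npy',P)
    print(n,c['T'][:3,3].round(3))
    for l in ['press','lid','cap_mould','clay_ring','base_mould','white_bat','cork_bat','blue_bat','glaze_jar','scraper']:
        for r in cut_out(l,n)[:3]:
            m=r['region']; Q=P[m]; Q=Q[~np.isnan(Q[:,0])]
            print(l,round(r['confidence'],2),np.round(r['extent']), np.median(Q,0).round(3),np.percentile(Q,2,0).round(3),np.percentile(Q,98,0).round(3)) if len(Q) else print(l,'none')
E
```

```text
0.1822 {'time': 0.0, 'q': array([ 1.09751071e+00,  5.28490450e-01,  1.43391352e+00, -1.33337104e-05,
        1.18137892e+00, -1.78452963e-01]), 'joint_velocities': array([ 0.0013537 ,  0.0011037 ,  0.00136791, -0.00137676, -0.00056342,
       -0.00074752]), 'joint_torque': array([-1.36513547e-03, -4.40041065e+01, -1.76592797e+01,  6.29860489e-02,
        5.84425055e-02, -1.46657344e-04]), 'position': array([0.18139834, 0.59773763, 0.40375271]), 'tool_rot': array([ 1.46880378e-01,  9.89153656e-01, -1.03945925e-03, -3.44742537e-04]), 'ft_force': array([-0.09737556, -0.00649669, -0.28523317]), 'moment': array([-0.01265174,  0.06064199,  0.01121081]), 'grip_force': 0.0, 'grip_width': 0.08664932037306738}
side [0.459 0.559 0.734]
press 0.76 [287. 353. 133. 119.] [0.465 0.325 0.016] [0.363 0.241 0.01 ] [0.56  0.379 0.112]
lid 0.7 [290. 340. 121.  73.] [0.46  0.316 0.107] [0.358 0.25  0.013] [0.554 0.356 0.113]
cap_mould 0.86 [375. 366.  21.  30.] [0.298 0.308 0.025] [0.279 0.286 0.003] [0.314 0.323 0.028]
cap_mould 0.49 [284. 346.  23.  18.] [0.475 0.313 0.091] [0.448 0.292 0.073] [0.485 0
[... 1704 characters left out ...]
.07 ]
base_mould 0.55 [160. 240.  31.  25.] [0.44  0.31  0.039] [0.432 0.276 0.012] [0.465 0.342 0.064]
white_bat 0.72 [390. 237.  36.  30.] [ 0.483 -0.303  0.011] [ 0.44  -0.348  0.002] [ 0.526 -0.26   0.017]
white_bat 0.21 [156. 235.  15.  18.] [0.475 0.307 0.09 ] [0.448 0.291 0.075] [0.483 0.323 0.095]
cork_bat 0.57 [322. 214.  34.  32.] [ 0.545 -0.121  0.011] [ 0.504 -0.161  0.004] [ 0.588 -0.083  0.016]
blue_bat 0.83 [231. 219.  33.  39.] [0.527 0.121 0.011] [0.481 0.075 0.001] [0.574 0.167 0.017]
scraper 0.63 [181. 152.  36.  27.] [0.708 0.267 0.011] [ 0.674  0.23  -0.001] [0.744 0.305 0.017]
scraper 0.31 [158. 239.  26.  24.] [0.441 0.307 0.04 ] [0.432 0.269 0.012] [0.491 0.334 0.097]
```

View pics/side0.png

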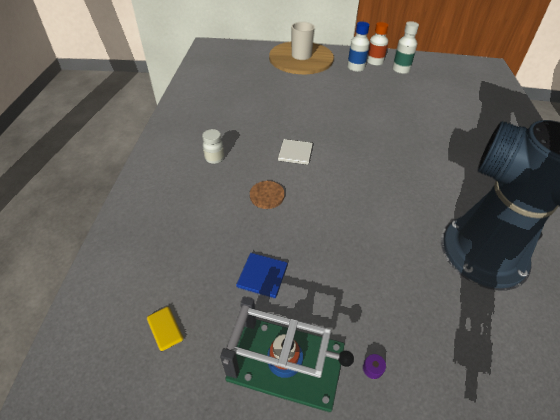

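View pics/top0.png

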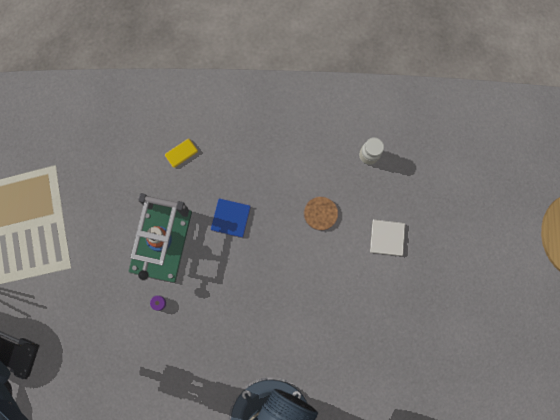

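```bash
python3 - <<'E'
from h import *
for n,(x0,x1,y0,y1) in {'top':(120,200,180,330),'side':(210,410,280,420)}.items():
    im=cv2.imread(f'pics/{n}0.png')[y0:y1,x0:x1]; s=4
    cv2.imwrite(f'pics/crop_{n}.png',cv2.resize(im,None,fx=s,fy=s,interpolation=cv2.INTER_CUBIC))
P=np.load('top0.npy'); im=cv2.imread('pics/top0.png').astype(int)
x,y,z=P[...,0],P[...,1],P[...,2]
def box(m): 
    q=(P[m][:,:2]).astype(np.float32); print(m.sum(),cv2.minAreaRect(q))
near=(abs(x-.46)<.15)&(abs(y-.31)<.13)
box(near&(z>.1)&(z<.12))
g=near&(im[...,1]>im[...,2]+25)&(im[...,1]>im[...,0]+10); print('green',g.sum(),np.median(z[g])); box(g&(z<.02)&(z>.01))
# ball
b=near&(z>.08)&(x<.375); print('ball',b.sum(),P[b].mean(0),P[b].max(0),im[b].mean(0))
b=near&(z>.1)&(im.sum(-1)<150); print('dark',P[b].round(3))
E
```

```text
1197 ((0.4537898898124695, 0.3107858896255493), (0.12275949865579605, 0.213353231549263), 79.08597564697266)
green 1453 0.01415524692156711
1315 ((0.4500160217285156, 0.31125718355178833), (0.12813550233840942, 0.17628063261508942), 78.5930404663086)
ball 92 [0.36135878 0.32639984 0.10909581] [0.37424228 0.34133597 0.11759343] [51.73913043 51.9673913  50.51086957]
dark [[0.547 0.342 0.103]
 [0.531 0.238 0.105]
 [0.528 0.248 0.106]
 [0.529 0.246 0.101]
 [0.526 0.239 0.115]
 [0.371 0.332 0.109]
 [0.371 0.33  0.107]
 [0.371 0.326 0.112]
 [0.371 0.325 0.108]
 [0.371 0.323 0.107]
 [0.372 0.321 0.102]
 [0.368 0.334 0.112]
 [0.368 0.331 0.113]
 [0.368 0.329 0.112]
 [0.368 0.325 0.116]
 [0.368 0.324 0.111]
 [0.369 0.322 0.109]
 [0.369 0.32  0.108]
 [0.369 0.317 0.107]
 [0.366 0.338 0.107]
 [0.365 0.333 0.114]
 [0.366 0.331 0.112]
 [0.365 0.328 0.117]
 [0.365 0.325 0.117]
 [0.366 0.324 0.111]
 [0.366 0.322 0.11 ]
 [0.366 0.318 0.113]
 [0.366 0.317 0.107]
 [0.363 0.336 0.113]
 [0.363 0.328 0.115]
 [0.363 0.325 0.118]
 [0.363 0.323 0.114]
 [0.364 0.322 0.108]
 [0.364 0.319 0.111]
 [0.364 0.317 0.109]
 [0.361 0.336 0.111]
 [0.361 0.334 0.111]
 [0.361 0.331 0.113]
 [0.361 0.329 0.111]
 [0.361 0.326 0.111]
 [0.361 0.324 0.108]
 [0.361 0.321 0.114]
 [0.361 0.319 0.111]
 [0.361 0.317 0.107]
 [0.358 0.336 0.111]
 [0.358 0.332 0.116]
 [0.358 0.33  0.117]
 [0.358 0.328 0.112]
 [0.358 0.326 0.113]
 [0.358 0.323 0.114]
 [0.359 0.321 0.111]
 [0.359 0.319 0.107]
 [0.359 0.317 0.108]
 [0.355 0.333 0.114]
 [0.356 0.331 0.111]
 [0.356 0.328 0.112]
 [0.356 0.326 0.111]
 [0.356 0.324 0.107]
 [0.356 0.322 0.107]
 [0.356 0.319 0.107]
 [0.353 0.331 0.113]
 [0.353 0.327 0.116]
 [0.353 0.325 0.113]
 [0.354 0.324 0.108]
 [0.354 0.321 0.112]
 [0.351 0.33  0.104]
 [0.351 0.327 0.107]]
```

The pictures show the press with its lid closed over the stack at side (285,355) / top (155,238), with the ball lever at side (346,358) / top (143,275). The white tile is at side (295,150), the cork bat at (267,194), the blue bat at (262,274), the jar at (213,147) and the scraper at (164,328).

Candidates for the cap:
- **In the press:** the white disc under the lid bar, side (284,346).
- **On the bench:** the purple disc, side (375,366), which is the decoy.

I choose the one in the press. Checking it in a close crop.

View pics/crop_side.png

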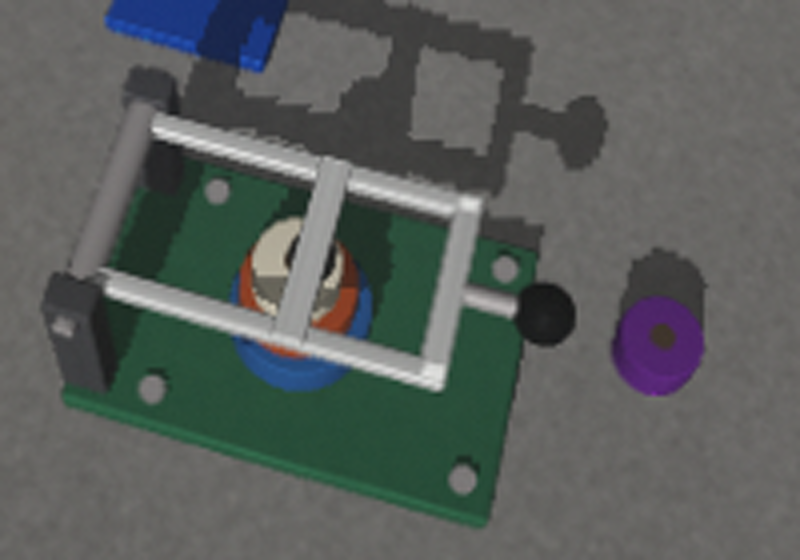

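>>> step_arm --pt "0.045 -0.07 0 0 0 5.7" --pt "0.045 -0.06 0 0 0 0" --pt "0 0 0 0 0 0" --jaw 0.08

```text
out of range
```

The crop shows the white cap with its dark pour mark on the terracotta ring and the blue base, under the lid's middle bar. The ball is clear at crop (545,315), and the purple decoy stands apart at crop (658,345). Moving over the ball.

>>> step_arm --pt "0.036 -0.054 0 0 0 5.7" --pt "0.036 -0.054 0 0 0 0" --pt "0.036 -0.054 0 0 0 0" --pt "0.036 -0.054 0 0 0 0" --pt "0.036 -0.054 0 0 0 0" --pt "0 0 0 0 0 0" --pt "0 0 0 0 0 0" --pt "0 0 0 0 0 0" --jaw 0.08

```text
time: 2.1
position: [0.3541, 0.339, 0.4048]
tool_rot: [0.096, 0.995, 0.0, -0.0]
ft_force: [-0.1, -0.2, 0.5]
grip_width: 0.0802
grip_force: 0.0
```

```bash
python3 - <<'E'
from h import *
o=get_obs();print(o['position'],R.from_quat(o['tool_rot']).as_matrix().round(3))
c=shot('wrist'); cv2.imwrite('pics/w1.png',c['pixels']); P=cloud(c); im=c['pixels'].astype(int)
b=(im.sum(-1)<200)&(P[...,2]>.075)&(P[...,2]<.13)&(abs(P[...,0]-.362)<.03)&(abs(P[...,1]-.327)<.03)
print(b.sum(),P[b].mean(0),P[b].min(0),P[b].max(0))
E
```

```text
[0.35407713 0.33904929 0.40477137] [[-0.981  0.192 -0.   ]
 [ 0.192  0.981  0.   ]
 [ 0.     0.    -1.   ]]
554 [0.36074393 0.32736426 0.11142498] [0.35043805 0.31450009 0.10055312] [0.37479573 0.33926493 0.11704377]
```

>>> step_arm --pt "0.0075 -0.012 0 0 0 0" --pt "0 0 -0.04 0 0 0" --pt "0 0 -0.04 0 0 0" --pt "0 0 -0.03 0 0 0" --pt "0 0 -0.028 0 0 0" --pt "0 0 0 0 0 0" --pt "0 0 0 0 0 0"

```text
time: 3.02
position: [0.3628, 0.3262, 0.2674]
tool_rot: [0.097, 0.995, 0.0, 0.0]
ft_force: [-0.2, 0.2, -0.1]
grip_width: 0.08
grip_force: 0.0
```

>>> step_arm --pt "0 0 0 0 0 0" --pt "0 0 0 0 0 0" --pt "0 0 0 0 0 0" --pt "0 0 0 0 0 0" --pt "0 0 0 0 0 0" --pt "0 0 0 0 0 0" --jaw 0.0 --squeeze 12

```text
time: 3.78
position: [0.3624, 0.326, 0.2667]
tool_rot: [0.097, 0.995, -0.0, -0.0]
ft_force: [0.3, -0.6, 0.8]
grip_width: 0.0278
grip_force: 0.0
```

```bash
python3 - <<'E'
import numpy as np
t=np.radians(-11.1);a=np.linspace(0,2.0,25)
d=190*(1-np.cos(a)); z=190*np.sin(a)
p=np.stack([d*np.cos(t),d*np.sin(t),z],1)/1000
print(np.diff(p,axis=0).round(4).tolist())
E
```

```text
[[0.0006, -0.0001, 0.0158], [0.0019, -0.0004, 0.0157], [0.0032, -0.0006, 0.0155], [0.0045, -0.0009, 0.0152], [0.0057, -0.0011, 0.0147], [0.0069, -0.0013, 0.0142], [0.008, -0.0016, 0.0136], [0.0091, -0.0018, 0.0128], [0.0101, -0.002, 0.012], [0.0111, -0.0022, 0.0111], [0.0119, -0.0023, 0.0101], [0.0127, -0.0025, 0.0091], [0.0134, -0.0026, 0.008], [0.014, -0.0027, 0.0068], [0.0145, -0.0028, 0.0056], [0.0149, -0.0029, 0.0044], [0.0152, -0.003, 0.0031], [0.0154, -0.003, 0.0018], [0.0155, -0.003, 0.0005], [0.0155, -0.003, -0.0009], [0.0154, -0.003, -0.0022], [0.0152, -0.003, -0.0035], [0.0148, -0.0029, -0.0047], [0.0144, -0.0028, -0.006]]
```

>>> step_arm --pt "0 0 0 0 0 0" --pt "0 0 0 0 0 0" --pt "0 0 0 0 0 0"

```text
time: 4.15
position: [0.3625, 0.3263, 0.2668]
tool_rot: [0.098, 0.995, 0.0, 0.0]
ft_force: [-1.0, 3.4, -2.0]
grip_width: 0.0248
grip_force: 12.0
```

>>> step_arm --pt "0.0006 -0.0001 0.0158 0 0 0" --pt "0.0019 -0.0004 0.0157 0 0 0" --pt "0.0032 -0.0006 0.0155 0 0 0" --pt "0.0045 -0.0009 0.0152 0 0 0"

```text
time: 4.65
position: [0.3729, 0.3243, 0.3295]
tool_rot: [0.098, 0.995, 0.001, 0.0]
ft_force: [1.1, 3.7, -2.0]
grip_width: 0.0249
grip_force: 12.0
```

>>> step_arm --pt "0.0057 -0.0011 0.0147 0 0 0" --pt "0.0069 -0.0013 0.0142 0 0 0" --pt "0.008 -0.0016 0.0136 0 0 0" --pt "0.0091 -0.0018 0.0128 0 0 0" --pt "0.0101 -0.002 0.012 0 0 0" --pt "0.0111 -0.0022 0.0111 0 0 0"

```text
time: 5.4
position: [0.424, 0.3145, 0.4079]
tool_rot: [0.098, 0.995, 0.001, 0.0]
ft_force: [2.2, 6.6, -2.9]
grip_width: 0.0252
grip_force: 12.0
```

>>> step_arm --pt "0.0119 -0.0023 0.0101 0 0 0" --pt "0.0127 -0.0025 0.0091 0 0 0" --pt "0.0134 -0.0026 0.008 0 0 0" --pt "0.014 -0.0027 0.0068 0 0 0" --pt "0.0145 -0.0028 0.0056 0 0 0" --pt "0.0149 -0.0029 0.0044 0 0 0"

```text
time: 6.15
position: [0.5054, 0.2989, 0.4519]
tool_rot: [0.098, 0.995, 0.002, 0.0]
ft_force: [1.3, 6.6, -2.0]
grip_width: 0.025
grip_force: 12.0
```

>>> step_arm --pt "0.0152 -0.003 0.0031 0 0 0" --pt "0.0154 -0.003 0.0018 0 0 0" --pt "0.0155 -0.003 0.0005 0 0 0" --pt "0.0155 -0.003 -0.0009 0 0 0" --pt "0.0154 -0.003 -0.0022 0 0 0" --pt "0.0152 -0.003 -0.0035 0 0 0" --pt "0.0148 -0.0029 -0.0047 0 0 0" --pt "0 0 0 0 0 0"

```text
time: 7.15
position: [0.6135, 0.2783, 0.4458]
tool_rot: [0.098, 0.995, 0.003, 0.002]
ft_force: [1.7, 8.8, 2.4]
grip_width: 0.0249
grip_force: 12.0
```

```bash
python3 - <<'E'
from h import *
c=shot('side'); cv2.imwrite('pics/s2.png',c['pixels'])
E
```

```text
(no output)
```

View pics/s2.png

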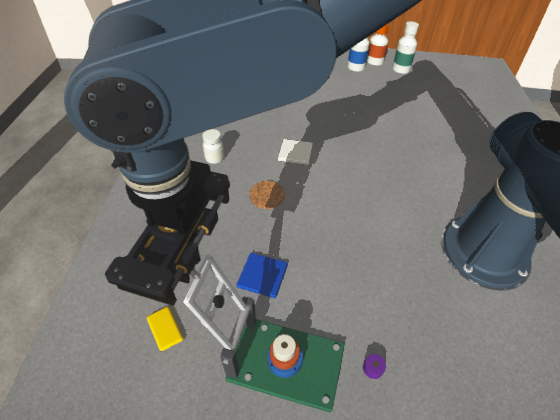

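The lid is past vertical, at about 1.92 rad by the TCP, and the ball is still in the gripper near (185,275). The stack is untouched at (285,352) with the cap's dark mark visible. Releasing the ball and rising.

>>> step_arm --pt "0 0 0 0 0 0" --pt "0 0 0 0 0 0" --pt "0 0 0 0 0 0" --pt "0 0 0 0 0 0" --pt "0 0 0 0 0 0" --pt "0 0 0 0 0 0" --jaw 0.087

```text
time: 7.95
position: [0.6119, 0.2772, 0.4454]
tool_rot: [0.098, 0.995, -0.0, -0.0]
ft_force: [-0.5, 0.0, 0.1]
grip_width: 0.0772
grip_force: 0.0
```

>>> step_arm --pt "0 0 0.03 0 0 0" --pt "0 0 0.03 0 0 0" --pt "-0.03 0.006 0.02 0 0 0" --pt "-0.04 0.008 0 0 0 0" --pt "-0.04 0.008 0 0 0 0" --pt "-0.04 0.008 0 0 0 0" --pt "0 0 0 0 0 0" --pt "0 0 0 0 0 0" --pt "0 0 0 0 0 0"

```text
time: 9.07
position: [0.463, 0.3071, 0.5254]
tool_rot: [0.098, 0.995, 0.0, 0.0]
ft_force: [0.3, -0.3, -0.4]
grip_width: 0.087
grip_force: 0.0
```

```bash
cat > m.py <<'E'
from h import *
import sys
def meas(n,labels,tag=None):
    c=shot(n); P=cloud(c)
    if tag: cv2.imwrite(f'pics/{tag}.png',c['pixels'])
    for l in labels:
        for r in cut_out(l,n)[:2]:
            Q=P[r['region']]; Q=Q[~np.isnan(Q[:,0])]
            if len(Q)<20: continue
            zt=np.percentile(Q[:,2],90); T=Q[abs(Q[:,2]-zt)<.006][:,:2].astype(np.float32)
            (a,b),rad=cv2.minEnclosingCircle(T); mr=cv2.minAreaRect(T)
            print(n,l,round(r['confidence'],2),np.round(r['extent']),'zt',zt.round(4),'circ',round(a,4),round(b,4),round(rad,4),'rect',np.round(mr[0],4),np.round(mr[1],3),'med',np.median(T,0).round(4))
if __name__=='__main__':
    print(get_obs()['position'].round(4))
    for n in sys.argv[1].split(','): meas(n,sys.argv[2].split(','),(sys.argv[3]+n) if len(sys.argv)>3 else None)
E
python3 m.py top,side,wrist lid,cap_mould,clay_ring,base_mould,white_bat,cork_bat,blue_bat a
```

```text
[0.463  0.3071 0.5254]
top lid 0.98 [161. 174.  34.  75.] zt 0.2448 circ 0.6411 0.2764 0.0037 rect [0.6432 0.2755] [0.008 0.007] med [0.6443 0.2744]
top cap_mould 0.77 [157. 302.  19.  17.] zt 0.029 circ 0.2954 0.3057 0.0201 rect [0.2949 0.3058] [0.036 0.039] med [0.2961 0.3053]
top cap_mould 0.66 [156. 238.  16.  11.] zt 0.0928 circ 0.4644 0.3058 0.0182 rect [0.458  0.3009] [0.016 0.036] med [0.4543 0.2977]
top base_mould 0.52 [161. 242.  30.  23.] zt 0.0463 circ 0.4571 0.3045 0.0323 rect [0.4514 0.2999] [0.032 0.064] med [0.4428 0.2945]
top white_bat 0.68 [391. 238.  36.  32.] zt 0.0149 circ 0.4814 -0.3055 0.0598 rect [ 0.4835 -0.3045] [0.089 0.088] med [ 0.4815 -0.3038]
top white_bat 0.37 [184. 150.  34.  24.] zt 0.0151 circ 0.7091 0.2633 0.0426 rect [0.7103 0.2659] [0.048 0.08 ] med [0.7172 0.2574]
top cork_bat 0.59 [320. 214.  35.  33.] zt 0.0145 circ 0.5463 -0.1224 0.0455 rect [ 0.5468 -0.1221] [0.089 0.085] med [ 0.5458 -0.1232]
side lid 0.65 [203. 302.  98.  98.] zt 0.2431 circ 0.6464 0.2729 0.0069 rect [0.646  0.2725] [0.013 0.01 ] med [0.6455 0.2746]
side cap_mould 0.89 [37
[... 1661 characters left out ...]
[0.065 0.039] med [0.4433 0.3145]
wrist white_bat 0.43 [277. 164.  40.  31.] zt 0.043 circ 0.4593 0.3081 0.0319 rect [0.4504 0.3084] [0.063 0.036] med [0.4423 0.3108]
wrist cork_bat 0.83 [ 57. 246.  46.  21.] zt 0.0137 circ 0.5413 -0.1211 0.0449 rect [ 0.5241 -0.1176] [0.089 0.041] med [ 0.5269 -0.1151]
wrist cork_bat 0.3 [279. 294.  73. 122.] zt 0.2155 circ 0.626 0.2776 0.0418 rect [0.625  0.2778] [0.083 0.012] med [0.6229 0.245 ]
wrist blue_bat 0.71 [280. 296.  72. 121.] zt 0.2152 circ 0.6257 0.2777 0.0419 rect [0.625  0.2778] [0.083 0.012] med [0.6225 0.2449]
wrist blue_bat 0.67 [181. 224.  57.  54.] zt 0.0139 circ 0.5291 0.1203 0.062 rect [0.5304 0.1202] [0.09  0.091] med [0.5256 0.1195]
```

The lid rests open near 2.2 rad. The cap is at (0.4665, 0.3085), with its top at 0.092 against 0.091 expected. Going down on the cap.

>>> step_arm --pt "0.0035 0.0014 -0.05 0 0 0" --pt "0 0 -0.05 0 0 0" --pt "0 0 -0.05 0 0 0" --pt "0 0 -0.05 0 0 0" --pt "0 0 -0.03 0 0 0" --pt "0 0 -0.025 0 0 0" --pt "0 0 -0.02 0 0 0" --pt "0 0 0 0 0 0" --pt "0 0 0 0 0 0"

```text
time: 11.4
position: [0.4658, 0.3089, 0.2511]
tool_rot: [0.097, 0.995, 0.0, 0.001]
ft_force: [0.2, 0.3, -0.2]
grip_width: 0.087
grip_force: 0.0
```

>>> step_arm --pt "0 0 0 0 0 0" --pt "0 0 0 0 0 0" --pt "0 0 0 0 0 0" --pt "0 0 0 0 0 0" --pt "0 0 0 0 0 0" --pt "0 0 0 0 0 0" --pt "0 0 0 0 0 0" --jaw 0.0 --squeeze 10

```text
time: 12.28
position: [0.4654, 0.3087, 0.2504]
tool_rot: [0.097, 0.995, -0.0, -0.0]
ft_force: [-0.3, 0.5, 0.4]
grip_width: 0.0397
grip_force: 10.0
```

>>> step_arm --pt "0 0 0.01 0 0 0" --pt "0 0 0.02 0 0 0" --pt "0 0 0.03 0 0 0" --pt "0 0 0.03 0 0 0" --pt "0 0 0.02 0 0 0" --pt "0 0 0 0 0 0"

```text
time: 13.02
position: [0.4657, 0.3089, 0.3625]
tool_rot: [0.097, 0.995, 0.001, 0.002]
ft_force: [1.0, -0.3, 0.1]
grip_width: 0.0396
grip_force: 10.0
```

>>> step_arm --pt "0.001 -0.02 0 0 0 0" --pt "0.002 -0.055 0 0 0 0" --pt "0.002 -0.055 0 0 0 0" --pt "0.002 -0.055 0 0 0 0" --pt "0.002 -0.055 0 0 0 0" --pt "0.002 -0.055 0 0 0 0" --pt "0.002 -0.055 0 0 0 0" --pt "0.002 -0.055 0 0 0 0" --pt "0.002 -0.055 0 0 0 0" --pt "0 -0.055 0 0 0 0" --pt "0 -0.055 0 0 0 0" --pt "0 -0.0425 0 0 0 0"

```text
time: 14.52
position: [0.4807, -0.3067, 0.3589]
tool_rot: [0.099, 0.995, 0.001, -0.001]
ft_force: [0.8, 0.6, -0.8]
grip_width: 0.0398
grip_force: 10.0
```

>>> step_arm --pt "0 0 0 0 0 0" --pt "0 0 0 0 0 0" --pt "0 0 0 0 0 0"

```text
time: 14.9
position: [0.4819, -0.3025, 0.3599]
tool_rot: [0.097, 0.995, 0.001, -0.001]
ft_force: [-0.5, 0.4, -0.8]
grip_width: 0.0395
grip_force: 10.0
```

```bash
python3 m.py top,wrist,side lid,cap_mould,white_bat,cork_bat,blue_bat b
```

```text
[ 0.4819 -0.3025  0.3599]
top lid 0.75 [161. 172.  36.  75.] zt 0.2359 circ 0.6334 0.2746 0.0405 rect [0.6386 0.2735] [0.081 0.014] med [0.6377 0.273 ]
top cap_mould 0.52 [158. 301.  17.  15.] zt 0.0294 circ 0.2957 0.3058 0.0202 rect [0.2957 0.3062] [0.036 0.038] med [0.2962 0.3062]
top white_bat 0.46 [377. 239.  10.  10.] zt 0.6471 circ 0.3849 -0.138 0.0046 rect [ 0.3849 -0.138 ] [0.001 0.009] med [ 0.3844 -0.1377]
top blue_bat 0.78 [232. 219.  36.  42.] zt 0.0147 circ 0.5278 0.121 0.0606 rect [0.5283 0.1212] [0.09 0.09] med [0.5268 0.1209]
wrist cap_mould 0.6 [277. 257.  75.  52.] zt 0.2028 circ 0.4837 -0.303 0.0198 rect [ 0.4762 -0.3016] [0.039 0.022] med [ 0.4765 -0.3014]
wrist white_bat 0.66 [274. 191.  89.  92.] zt 0.0138 circ 0.4848 -0.307 0.0622 rect [ 0.4848 -0.3076] [0.09 0.09] med [ 0.4819 -0.307 ]
wrist cork_bat 0.94 [440. 214.  84.  76.] zt 0.014 circ 0.5488 -0.1243 0.0467 rect [ 0.5488 -0.1242] [0.091 0.091] med [ 0.5466 -0.1255]
wrist cork_bat 0.49 [333. 338.   7.   1.] zt 0.0144 circ 0.6946 -0.2729 0.0044 rect [ 0.6944 -0.273 ] [0.002 0.008] med [ 0.6938 -0.2725]
wris
[... 494 characters left out ...]
 0.037] med [0.2955 0.3054]
side cap_mould 0.38 [298. 103.  14.   8.] zt 0.1943 circ 0.484 -0.2989 0.0183 rect [ 0.484  -0.2935] [0.011 0.036] med [ 0.472  -0.2928]
side white_bat 0.57 [296. 150.  29.  24.] zt 0.0123 circ 0.4846 -0.3042 0.0609 rect [ 0.484  -0.3056] [0.094 0.091] med [ 0.4832 -0.3017]
side cork_bat 0.73 [268. 195.  41.  28.] zt 0.0123 circ 0.5472 -0.1235 0.0471 rect [ 0.5478 -0.1232] [0.087 0.092] med [ 0.5469 -0.1211]
side blue_bat 0.6 [262. 275.  52.  44.] zt 0.013 circ 0.5299 0.1205 0.0617 rect [0.5296 0.1206] [0.091 0.09 ] med [0.5289 0.1234]
side blue_bat 0.49 [285. 361.  30.  29.] zt 0.042 circ 0.4627 0.3109 0.0326 rect [0.4628 0.317 ] [0.063 0.046] med [0.4608 0.3223]
```

The held cap is at (0.4837, -0.303) and the tile centre at (0.484, -0.3055). Lowering.

>>> step_arm --pt "0 -0.0025 -0.04 0 0 0" --pt "0 0 -0.04 0 0 0" --pt "0 0 -0.04 0 0 0" --pt "0 0 -0.025 0 0 0" --pt "0 0 -0.01 0 0 0" --pt "0 0 -0.003 0 0 0" --pt "0 0 0 0 0 0" --pt "0 0 0 0 0 0"

```text
time: 16.8
position: [0.4827, -0.3066, 0.2035]
tool_rot: [0.097, 0.995, -0.001, 0.001]
ft_force: [-0.0, 0.3, 0.4]
grip_width: 0.0395
grip_force: 10.0
```

>>> step_arm --pt "0 0 -0.0015 0 0 0" --pt "0 0 -0.001 0 0 0" --pt "0 0 0 0 0 0" --pt "0 0 0 0 0 0"

```text
time: 17.3
position: [0.4824, -0.3063, 0.1999]
tool_rot: [0.097, 0.995, 0.0, -0.0]
ft_force: [-0.1, -0.4, -0.6]
grip_width: 0.0396
grip_force: 10.0
```

>>> step_arm --pt "0 0 -0.001 0 0 0" --pt "0 0 -0.001 0 0 0" --pt "0 0 0 0 0 0" --pt "0 0 0 0 0 0"

```text
time: 17.8
position: [0.4824, -0.3063, 0.1979]
tool_rot: [0.097, 0.995, 0.0, -0.0]
ft_force: [0.7, 0.9, -1.7]
grip_width: 0.0396
grip_force: 10.0
```

>>> step_arm --pt "0 0 -0.001 0 0 0" --pt "0 0 0 0 0 0" --pt "0 0 0 0 0 0"

```text
time: 18.18
position: [0.4824, -0.3063, 0.1974]
tool_rot: [0.098, 0.995, -0.0, 0.0]
ft_force: [-1.1, 0.8, 5.0]
grip_width: 0.0397
grip_force: 10.0
```

Contact felt (+5 N, at the expected height). Releasing and rising.

>>> step_arm --pt "0 0 0 0 0 0" --pt "0 0 0 0 0 0" --pt "0 0 0 0 0 0" --pt "0 0 0 0 0 0" --pt "0 0 0 0 0 0" --pt "0 0 0 0 0 0" --jaw 0.087

```text
time: 18.92
position: [0.4824, -0.3063, 0.1969]
tool_rot: [0.098, 0.995, -0.0, 0.0]
ft_force: [-0.0, -0.2, 0.3]
grip_width: 0.0851
grip_force: 0.0
```

>>> step_arm --pt "0 0 0.03 0 0 0" --pt "0 0 0.05 0 0 0" --pt "0 0 0.05 0 0 0" --pt "0 0 0.05 0 0 0" --pt "0 0 0 0 0 0" --pt "0 0 0 0 0 0"

```text
time: 19.68
position: [0.482, -0.3059, 0.3766]
tool_rot: [0.098, 0.995, 0.0, -0.0]
ft_force: [-0.3, -0.1, 0.1]
grip_width: 0.087
grip_force: 0.0
```

```bash
python3 m.py wrist,side lid,cap_mould,white_bat,clay_ring,base_mould c
```

```text
[ 0.482  -0.3059  0.3766]
wrist lid 0.25 [275. 187.  84.  88.] zt 0.0138 circ 0.4847 -0.3091 0.0615 rect [ 0.4848 -0.3077] [0.09 0.09] med [ 0.4762 -0.3075]
wrist cap_mould 0.62 [275. 191.  36.  43.] zt 0.0398 circ 0.4848 -0.3067 0.02 rect [ 0.4843 -0.3068] [0.039 0.039] med [ 0.4837 -0.3064]
wrist white_bat 0.69 [277. 187.  83.  86.] zt 0.0138 circ 0.4846 -0.3081 0.0615 rect [ 0.4847 -0.3074] [0.09 0.09] med [ 0.4763 -0.3064]
side lid 0.98 [201. 301.  96.  95.] zt 0.2421 circ 0.6451 0.2748 0.0074 rect [0.645  0.2725] [0.009 0.014] med [0.6448 0.2744]
side lid 0.19 [283. 361.  33.  25.] zt 0.0427 circ 0.4638 0.3093 0.0329 rect [0.463  0.3168] [0.064 0.046] med [0.462  0.3189]
side cap_mould 0.92 [374. 366.  22.  29.] zt 0.0274 circ 0.2959 0.3049 0.0202 rect [0.2948 0.3043] [0.038 0.038] med [0.2955 0.3051]
side cap_mould 0.47 [295. 147.  13.  10.] zt 0.038 circ 0.4823 -0.3056 0.0209 rect [ 0.4825 -0.3054] [0.039 0.037] med [ 0.4833 -0.3039]
side white_bat 0.76 [294. 150.  36.  24.] zt 0.0123 circ 0.4833 -0.3043 0.0614 rect [ 0.484  -0.3062] [0.093 0.09 ] med [ 0.4815 -0.2902]
side clay_ring 0.65 [214. 147.  20.  36.] zt 0.0845 circ 0.7179 -0.2587 0.0257 rect [ 0.7166 -0.2596] [0.044 0.049] med [ 0.717  -0.2563]
side clay_ring 0.63 [285. 353.  30.  34.] zt 0.066 circ 0.4653 0.307 0.0276 rect [0.4648 0.3076] [0.052 0.051] med [0.465 0.309]
side base_mould 0.8 [286. 362.  33.  29.] zt 0.0425 circ 0.4641 0.3098 0.0327 rect [0.4631 0.3168] [0.064 0.046] med [0.4641 0.3214]
```

The cap stands within 1 mm of the tile's centre. Next the ring at (0.465, 0.308).

>>> step_arm --pt "-0.001 0.02 0 0 0 0" --pt "-0.002 0.055 0 0 0 0" --pt "-0.002 0.055 0 0 0 0" --pt "-0.002 0.055 0 0 0 0" --pt "-0.002 0.055 0 0 0 0" --pt "-0.002 0.055 0 0 0 0" --pt "-0.002 0.055 0 0 0 0" --pt "-0.002 0.055 0 0 0 0" --pt "-0.002 0.055 0 0 0 0" --pt "0 0.055 0 0 0 0" --pt "0 0.055 0 0 0 0" --pt "0 0.044 0 0 0 0"

```text
time: 21.78
position: [0.4637, 0.3104, 0.3771]
tool_rot: [0.097, 0.995, 0.0, -0.0]
ft_force: [1.2, -0.2, -0.4]
grip_width: 0.087
grip_force: 0.0
```

>>> step_arm --pt "0 0 0 0 0 0" --pt "0 0 0 0 0 0" --pt "0 0 0 0 0 0"

```text
time: 22.15
position: [0.465, 0.3068, 0.377]
tool_rot: [0.098, 0.995, -0.0, -0.0]
ft_force: [0.1, 0.3, 0.2]
grip_width: 0.0873
grip_force: 0.0
```

```bash
python3 m.py wrist clay_ring,base_mould d
```

```text
[0.465  0.3068 0.377 ]
wrist clay_ring 0.66 [277. 199.  54.  56.] zt 0.0667 circ 0.4666 0.3077 0.027 rect [0.4664 0.3077] [0.053 0.053] med [0.4652 0.3082]
wrist base_mould 0.63 [278. 183.  61.  48.] zt 0.0428 circ 0.4626 0.3087 0.0323 rect [0.457 0.312] [0.064 0.048] med [0.4534 0.3088]
```

>>> step_arm --pt "0.001 0.001 -0.04 0 0 0" --pt "0 0 -0.04 0 0 0" --pt "0 0 -0.035 0 0 0" --pt "0 0 -0.02 0 0 0" --pt "0 0 -0.015 0 0 0" --pt "0 0 0 0 0 0" --pt "0 0 0 0 0 0"

```text
time: 23.18
position: [0.4668, 0.3087, 0.2277]
tool_rot: [0.098, 0.995, 0.0, 0.001]
ft_force: [0.2, 0.7, 0.8]
grip_width: 0.087
grip_force: 0.0
```

>>> step_arm --pt "0 0 0 0 0 0" --pt "0 0 0 0 0 0" --pt "0 0 0 0 0 0" --pt "0 0 0 0 0 0" --pt "0 0 0 0 0 0" --pt "0 0 0 0 0 0" --pt "0 0 0 0 0 0" --jaw 0.0

```text
time: 24.05
position: [0.4664, 0.3087, 0.2271]
tool_rot: [0.097, 0.995, 0.0, 0.0]
ft_force: [-0.8, 0.5, 2.7]
grip_width: 0.0542
grip_force: 10.0
```

>>> step_arm --pt "0 0 0.01 0 0 0" --pt "0 0 0.02 0 0 0" --pt "0 0 0.03 0 0 0" --pt "0 0 0.04 0 0 0" --pt "0 0 0.03 0 0 0" --pt "0 0 0 0 0 0"

```text
time: 24.8
position: [0.467, 0.309, 0.3597]
tool_rot: [0.097, 0.995, 0.001, 0.003]
ft_force: [1.1, 0.4, -0.9]
grip_width: 0.0543
grip_force: 10.0
```

>>> step_arm --pt "0.004 -0.02 0 0 0 0" --pt "0.008 -0.043 0 0 0 0" --pt "0.008 -0.043 0 0 0 0" --pt "0.008 -0.043 0 0 0 0" --pt "0.008 -0.043 0 0 0 0" --pt "0.008 -0.043 0 0 0 0" --pt "0.008 -0.043 0 0 0 0" --pt "0.008 -0.043 0 0 0 0" --pt "0.008 -0.043 0 0 0 0" --pt "0.008 -0.043 0 0 0 0" --pt "0.004 -0.025 0 0 0 0" --pt "0 0 0 0 0 0"

```text
time: 26.3
position: [0.5457, -0.1259, 0.3552]
tool_rot: [0.099, 0.995, 0.0, -0.001]
ft_force: [-0.5, 1.3, -0.4]
grip_width: 0.0542
grip_force: 10.0
```

>>> step_arm --pt "0 0 0 0 0 0" --pt "0 0 0 0 0 0"

```text
time: 26.55
position: [0.5458, -0.1222, 0.3565]
tool_rot: [0.097, 0.995, 0.0, -0.001]
ft_force: [-0.0, 0.4, -0.8]
grip_width: 0.0543
grip_force: 10.0
```

```bash
python3 m.py wrist,side clay_ring,cork_bat,lid e
```

```text
[ 0.5458 -0.1222  0.3565]
wrist clay_ring 0.83 [276. 269. 100. 108.] zt 0.1959 circ 0.5464 -0.1219 0.0273 rect [ 0.5442 -0.1227] [0.049 0.052] med [ 0.5335 -0.1193]
wrist cork_bat 0.65 [498. 135. 100.  90.] zt 0.014 circ 0.531 0.1191 0.0623 rect [0.5313 0.1204] [0.092 0.09 ] med [0.5287 0.1178]
wrist cork_bat 0.65 [213. 336.  18.  12.] zt 0.0356 circ 0.7044 -0.2367 0.0071 rect [ 0.7042 -0.2363] [0.014 0.002] med [ 0.7026 -0.2374]
side cork_bat 0.84 [267. 194.  39.  28.] zt 0.0122 circ 0.5465 -0.1234 0.0473 rect [ 0.5477 -0.1226] [0.087 0.092] med [ 0.5475 -0.1207]
side cork_bat 0.24 [295. 147.  12.  11.] zt 0.038 circ 0.4839 -0.3053 0.0204 rect [ 0.4844 -0.3052] [0.039 0.037] med [ 0.4835 -0.3034]
side lid 0.8 [200. 300.  94.  91.] zt 0.2447 circ 0.648 0.277 0.009 rect [0.6477 0.2772] [0.017 0.007] med [0.6459 0.2749]
```

>>> step_arm --pt "0.001 -0.001 -0.04 0 0 0" --pt "0 0 -0.04 0 0 0" --pt "0 0 -0.04 0 0 0" --pt "0 0 -0.025 0 0 0" --pt "0 0 -0.01 0 0 0" --pt "0 0 0 0 0 0" --pt "0 0 0 0 0 0" --pt "0 0 0 0 0 0"

```text
time: 27.95
position: [0.5478, -0.1244, 0.2031]
tool_rot: [0.097, 0.995, -0.0, 0.001]
ft_force: [1.0, 0.6, -0.2]
grip_width: 0.0543
grip_force: 10.0
```

>>> step_arm --pt "0 0 -0.002 0 0 0" --pt "0 0 -0.0015 0 0 0" --pt "0 0 -0.001 0 0 0" --pt "0 0 0 0 0 0" --pt "0 0 0 0 0 0"

```text
time: 28.58
position: [0.5474, -0.1243, 0.198]
tool_rot: [0.097, 0.995, -0.0, 0.0]
ft_force: [-0.5, -0.4, 5.5]
grip_width: 0.054
grip_force: 10.0
```

Contact felt. Releasing and rising.

>>> step_arm --pt "0 0 0 0 0 0" --pt "0 0 0 0 0 0" --pt "0 0 0 0 0 0" --pt "0 0 0 0 0 0" --pt "0 0 0 0 0 0" --pt "0 0 0 0 0 0" --jaw 0.087

```text
time: 29.32
position: [0.5474, -0.1243, 0.1974]
tool_rot: [0.098, 0.995, 0.0, -0.0]
ft_force: [-0.6, 0.7, 0.3]
grip_width: 0.0865
grip_force: 0.0
```

>>> step_arm --pt "0 0 0.03 0 0 0" --pt "0 0 0.05 0 0 0" --pt "0 0 0.05 0 0 0" --pt "0 0 0.05 0 0 0" --pt "0 0 0 0 0 0" --pt "0 0 0 0 0 0"

```text
time: 30.08
position: [0.5469, -0.1241, 0.3771]
tool_rot: [0.098, 0.995, 0.0, -0.0]
ft_force: [-0.9, -0.7, 0.1]
grip_width: 0.0867
grip_force: 0.0
```

```bash
python3 m.py wrist,side clay_ring,cork_bat,lid,base_mould f
```

```text
[ 0.5469 -0.1241  0.3771]
wrist clay_ring 0.81 [278. 191.  48.  52.] zt 0.0376 circ 0.5481 -0.1241 0.0271 rect [ 0.5475 -0.1246] [0.052 0.052] med [ 0.5465 -0.124 ]
wrist clay_ring 0.73 [113. 164.  95.  88.] zt 0.0139 circ 0.4851 -0.3072 0.062 rect [ 0.4854 -0.3069] [0.092 0.09 ] med [ 0.4793 -0.2964]
wrist cork_bat 0.66 [278. 188.  80.  78.] zt 0.0139 circ 0.5484 -0.1241 0.0461 rect [ 0.5479 -0.1241] [0.09 0.09] med [ 0.5432 -0.1228]
side clay_ring 0.72 [266. 189.  24.  22.] zt 0.0355 circ 0.5452 -0.1232 0.0282 rect [ 0.5468 -0.1228] [0.052 0.052] med [ 0.5463 -0.1215]
side clay_ring 0.31 [267. 196.  36.  22.] zt 0.0121 circ 0.5478 -0.1218 0.0466 rect [ 0.546  -0.1142] [0.085 0.077] med [ 0.5411 -0.1011]
side cork_bat 0.93 [267. 195.  40.  24.] zt 0.0123 circ 0.5473 -0.1221 0.0468 rect [ 0.547  -0.1145] [0.087 0.078] med [ 0.5455 -0.1035]
side lid 0.74 [201. 302. 100.  92.] zt 0.2401 circ 0.6439 0.2756 0.0075 rect [0.6435 0.2739] [0.009 0.014] med [0.6433 0.2749]
side base_mould 0.95 [287. 357.  33.  40.] zt 0.0422 circ 0.4637 0.3072 0.0336 rect [0.4639 0.3082] [0.066 0.064] med [0.4637 0.3092]
```

The ring is centred on the cork bat. Now the base.

>>> step_arm --pt "-0.004 0.02 0 0 0 0" --pt "-0.008 0.043 0 0 0 0" --pt "-0.008 0.043 0 0 0 0" --pt "-0.008 0.043 0 0 0 0" --pt "-0.008 0.043 0 0 0 0" --pt "-0.008 0.043 0 0 0 0" --pt "-0.008 0.043 0 0 0 0" --pt "-0.008 0.043 0 0 0 0" --pt "-0.008 0.043 0 0 0 0" --pt "-0.008 0.043 0 0 0 0" --pt "-0.006 0.025 0 0 0 0" --pt "0 0 0 0 0 0"

```text
time: 32.08
position: [0.4636, 0.3098, 0.3775]
tool_rot: [0.095, 0.995, 0.0, -0.0]
ft_force: [-0.8, -0.2, 0.8]
grip_width: 0.0868
grip_force: 0.0
```

>>> step_arm --pt "0 0 0 0 0 0" --pt "0 0 0 0 0 0"

```text
time: 32.33
position: [0.4654, 0.3069, 0.3774]
tool_rot: [0.098, 0.995, -0.0, -0.0]
ft_force: [0.6, -0.2, 0.4]
grip_width: 0.0868
grip_force: 0.0
```

```bash
python3 m.py wrist base_mould g
```

```text
[0.4654 0.3069 0.3774]
wrist base_mould 0.81 [277. 190.  60.  60.] zt 0.0427 circ 0.4647 0.3083 0.0329 rect [0.4645 0.3081] [0.064 0.064] med [0.4633 0.3084]
```

>>> step_arm --pt "-0.001 0.001 -0.05 0 0 0" --pt "0 0 -0.05 0 0 0" --pt "0 0 -0.04 0 0 0" --pt "0 0 -0.02 0 0 0" --pt "0 0 -0.016 0 0 0" --pt "0 0 0 0 0 0" --pt "0 0 0 0 0 0" --pt "0 0 0 0 0 0"

```text
time: 33.42
position: [0.4648, 0.3089, 0.2025]
tool_rot: [0.098, 0.995, 0.001, 0.001]
ft_force: [-0.2, 0.3, 0.5]
grip_width: 0.0868
grip_force: 0.0
```

>>> step_arm --pt "0 0 0 0 0 0" --pt "0 0 0 0 0 0" --pt "0 0 0 0 0 0" --pt "0 0 0 0 0 0" --pt "0 0 0 0 0 0" --pt "0 0 0 0 0 0" --jaw 0.0 --squeeze 14

```text
time: 34.17
position: [0.4644, 0.3087, 0.2016]
tool_rot: [0.097, 0.995, 0.0, 0.0]
ft_force: [-0.5, 0.8, 2.6]
grip_width: 0.0653
grip_force: 14.0
```

>>> step_arm --pt "0 0 0.01 0 0 0" --pt "0 0 0.02 0 0 0" --pt "0 0 0.03 0 0 0" --pt "0 0 0.04 0 0 0" --pt "0 0 0.04 0 0 0" --pt "0 0 0.02 0 0 0" --pt "0 0 0 0 0 0"

```text
time: 35.05
position: [0.4646, 0.3088, 0.3633]
tool_rot: [0.098, 0.995, 0.001, 0.002]
ft_force: [-0.1, -0.7, -1.0]
grip_width: 0.0659
grip_force: 14.0
```

>>> step_arm --pt "0.005 -0.012 0 0 0 0" --pt "0.008 -0.022 0 0 0 -9" --pt "0.008 -0.022 0 0 0 -9" --pt "0.008 -0.022 0 0 0 -9" --pt "0.008 -0.022 0 0 0 -9" --pt "0.008 -0.022 0 0 0 -9" --pt "0.008 -0.022 0 0 0 -9" --pt "0.008 -0.022 0 0 0 -6" --pt "0.004 -0.022 0 0 0 0" --pt "0 0 0 0 0 0" --pt "0 0 0 0 0 0" --pt "0 0 0 0 0 0"

```text
time: 36.55
position: [0.529, 0.1212, 0.361]
tool_rot: [0.582, 0.813, -0.0, -0.0]
ft_force: [1.3, -1.2, -0.7]
grip_width: 0.0657
grip_force: 14.0
```

```bash
python3 m.py wrist,side base_mould,blue_bat,lid h
```

```text
[0.529  0.1212 0.361 ]
wrist base_mould 0.97 [277. 268. 124. 122.] zt 0.202 circ 0.5296 0.1213 0.0331 rect [0.5305 0.1221] [0.063 0.066] med [0.5267 0.1314]
wrist blue_bat 0.72 [280. 176. 109.  78.] zt 0.0138 circ 0.5298 0.1222 0.0618 rect [0.5309 0.1212] [0.09 0.09] med [0.5234 0.1331]
wrist lid 0.65 [452.  63. 211. 126.] zt 0.1995 circ 0.6107 0.2414 0.0114 rect [0.6108 0.242 ] [0.011 0.021] med [0.6077 0.2416]
side base_mould 0.91 [261. 223.  33.  31.] zt 0.201 circ 0.5281 0.1219 0.0327 rect [0.526  0.1273] [0.064 0.053] med [0.5257 0.1275]
side base_mould 0.38 [268. 202.  32.   8.] zt 0.0128 circ 0.543 -0.0966 0.0322 rect [ 0.5402 -0.0911] [0.064 0.023] med [ 0.5399 -0.0925]
side blue_bat 0.61 [262. 274.  51.  43.] zt 0.013 circ 0.5298 0.1214 0.0607 rect [0.5298 0.1209] [0.091 0.091] med [0.5287 0.1234]
side lid 0.61 [199. 302.  97.  94.] zt 0.2431 circ 0.6459 0.2742 0.0067 rect [0.6454 0.2729] [0.009 0.012] med [0.6454 0.2746]
```

View pics/hside.png

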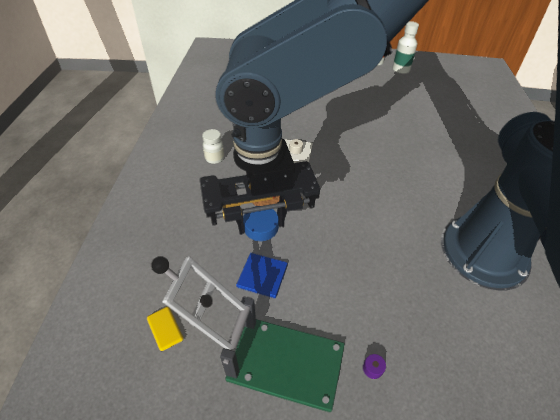

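The base is held level over the blue bat (262,275), the lid is open with its ball at (160,265), and the bed is empty. The gripper body is clear of the lid. Lowering.

>>> step_arm --pt "0.0005 0 -0.04 0 0 0" --pt "0 0 -0.04 0 0 0" --pt "0 0 -0.04 0 0 0" --pt "0 0 -0.025 0 0 0" --pt "0 0 -0.014 0 0 0" --pt "0 0 0 0 0 0" --pt "0 0 0 0 0 0" --pt "0 0 0 0 0 0"

```text
time: 37.95
position: [0.5303, 0.1207, 0.2036]
tool_rot: [0.582, 0.813, 0.001, 0.001]
ft_force: [-0.7, -0.3, -0.9]
grip_width: 0.0657
grip_force: 14.0
```

>>> step_arm --pt "0 0 -0.002 0 0 0" --pt "0 0 -0.0015 0 0 0" --pt "0 0 -0.001 0 0 0" --pt "0 0 0 0 0 0" --pt "0 0 0 0 0 0"

```text
time: 38.58
position: [0.5299, 0.1207, 0.1987]
tool_rot: [0.582, 0.813, 0.0, 0.0]
ft_force: [-0.4, -0.4, 5.3]
grip_width: 0.0658
grip_force: 14.0
```

>>> step_arm --pt "0 0 0 0 0 0" --pt "0 0 0 0 0 0" --pt "0 0 0 0 0 0" --pt "0 0 0 0 0 0" --pt "0 0 0 0 0 0" --pt "0 0 0 0 0 0" --jaw 0.087

```text
time: 39.33
position: [0.5299, 0.1207, 0.1979]
tool_rot: [0.582, 0.813, -0.0, -0.0]
ft_force: [0.3, 0.2, -0.2]
grip_width: 0.0869
grip_force: 0.0
```

>>> step_arm --pt "0 0 0.02 0 0 0" --pt "0 0 0.04 0 0 0" --pt "0 0 0.05 0 0 0" --pt "0 0 0.05 0 0 0" --pt "0 0 0.03 0 0 0" --pt "0 0 0 0 0 0" --pt "0 0 0 0 0 0" --pt "0 0 0 0 0 0"

```text
time: 40.33
position: [0.5294, 0.1206, 0.3863]
tool_rot: [0.582, 0.813, -0.001, -0.001]
ft_force: [1.2, -0.2, 0.3]
grip_width: 0.0871
grip_force: 0.0
```

```bash
python3 m.py wrist,side base_mould,blue_bat,clay_ring,cap_mould,lid i
```

```text
[0.5294 0.1206 0.3863]
wrist base_mould 0.78 [277. 192.  56.  63.] zt 0.0398 circ 0.5301 0.1208 0.033 rect [0.5304 0.121 ] [0.064 0.065] med [0.5299 0.1221]
wrist blue_bat 0.78 [281. 184. 106.  96.] zt 0.0138 circ 0.5313 0.1221 0.0618 rect [0.5309 0.121 ] [0.09 0.09] med [0.5237 0.1392]
wrist blue_bat 0.23 [235. 347.  38.  23.] zt 0.0374 circ 0.5457 -0.1141 0.0251 rect [ 0.5435 -0.1065] [0.05  0.018] med [ 0.543  -0.1055]
wrist clay_ring 0.61 [232. 346.  37.  19.] zt 0.0375 circ 0.5454 -0.1134 0.0249 rect [ 0.543  -0.1062] [0.05  0.018] med [ 0.543  -0.1055]
wrist lid 0.58 [449.  67. 219. 134.] zt 0.2142 circ 0.6206 0.2389 0.0104 rect [0.6205 0.2404] [0.011 0.019] med [0.6183 0.2397]
side base_mould 0.59 [263. 270.  28.  28.] zt 0.0383 circ 0.5291 0.1215 0.0334 rect [0.5291 0.1216] [0.063 0.065] med [0.529  0.1233]
side blue_bat 0.92 [262. 274.  51.  46.] zt 0.0136 circ 0.5291 0.1212 0.0616 rect [0.5293 0.1203] [0.09 0.09] med [0.5214 0.1449]
side clay_ring 0.53 [267. 192.  19.  12.] zt 0.0359 circ 0.545 -0.1158 0.0238 rect [ 0.5429 -0.1105] [0.047 0.017] med [ 0.5438 -0.1094]
side cap_mould 0.86 [375. 367.  23.  22.] zt 0.0273 circ 0.2954 0.3052 0.0195 rect [0.2953 0.3051] [0.037 0.037] med [0.2954 0.306 ]
side cap_mould 0.59 [297. 144.   9.   5.] zt 0.0383 circ 0.4812 -0.3049 0.0209 rect [ 0.4782 -0.3047] [0.026 0.04 ] med [ 0.4798 -0.3022]
side lid 0.9 [200. 301.  97.  92.] zt 0.2433 circ 0.6454 0.2753 0.0065 rect [0.6457 0.273 ] [0.013 0.009] med [0.6453 0.2743]
side lid 0.46 [267. 197.  36.  23.] zt 0.0121 circ 0.5451 -0.1201 0.0447 rect [ 0.5406 -0.1101] [0.085 0.063] med [ 0.5385 -0.0949]
```

View pics/iside.png

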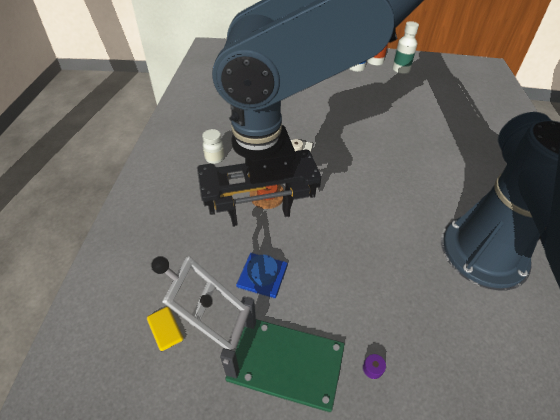

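The base is centred on the blue bat (263,270), with the lid open at (200,301). The ring (267,195), cap (298,146), jar (213,147) and scraper (165,328) are in place, and the gripper is clear.

```bash
python3 -c "
from rig import hand_in; print(hand_in())"
```

```text
the job is handed in; nothing more can be done
None
```

The job is handed in: the lid stands open, and the cap, ring and base each measured within about 2 mm of their bat's centre. The jar and scraper were left where they were; the hand-in returned no verdict.

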